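# Clamp the star mould and give it a short spray of release agent

### The job

Take the rectangular aluminium mould with the star-shaped cavity and stand it in the open clamp, cavity up, with its 40 mm width between the jaws; let go, and turn the clamp's knob clockwise until its slip clutch slips a good 15 degrees. Only then press the canister's nozzle cap all the way down, briefly (well under two seconds), and let it spring back up. Leave everything else on the table where it is.

Things in the scene. Friction and masses are not known exactly. Their poses are not given: they have to be found in the camera images.
- mould_mid (a point): Centre (half-way up) of the mould to be clamped: a loose bare-aluminium block, 40 mm along its x, 50 mm along its y, 36 mm tall, about 0.19 kg (varies), standing on the table with a dark five-armed star cavity on its top. It can be turned by any half turn: both are equal.
- clamp: The fixed cam clamp: origin on the table under the centre of the mould once clamped; z up, x along the clamping axis, the knob's end at -x. Grey base plate 12 mm thick, x -155 to +60 mm, 72 mm wide; the mould stands on it. Fixed jaw: face at x = +20 mm, 24 mm thick, top 30 mm above the table. Knob housing: x -125 to -75 mm, 56 mm wide, 42 mm tall. Jaws are 36 mm wide along y, centred.
- nest (a point): Point on top of the base plate half-way between the fully open jaws (clamp x = -5 mm, 12 mm above the table), axes as the clamp's. Set the mould down here, its x along the clamp's x: its 50 mm length then sticks out 7 mm past the jaws at each side, where fingers pass freely. On closing, the moving jaw pushes it along +x against the fixed jaw.
- jaw (a joint): Travel of the moving jaw towards the fixed jaw, m: 0 fully open (faces 50.5 mm apart), about 0.0105 when it grips the mould, 0.018 at its end. The moving jaw is 16 mm thick, its top 30 mm above the table. It starts at 0 to 0.0025 and is driven by the cam, 10 mm per rad; it stays where it is left.
- cam (a joint): Turn of the cam under the knob, rad, clockwise from above; starts at 0 to 0.25, and is stopped at about 1.05 by the gripped mould.
- knob (a joint): Slip of the knob against the cam, rad, clockwise from above: 0 at the start. The knob carries the cam with it until the jaw is tight; then the clutch slips (at about 0.15 N m) and this value grows. Turning back does not slip: it opens the jaw again.
- knob_grip (a point): Middle of the black knob's grip bar, on the knob's vertical axis (clamp x = -100 mm), 64 mm above the table. The bar is 42 mm along this point's x, 14 mm thick along its y, 24 mm tall (52 to 76 mm above the table), on a ribbed foot 38 mm across. Tightening takes 0.8 to 1.05 rad clockwise, the slip about 0.25 rad more; 1.4 rad in one grasp does both at any start.
- canister: The fixed spray canister: an upright aluminium can 52 mm across, clamped in a grey foot (90 x 70 mm); a 57 mm steel collar at 95 to 107 mm. Origin on the table on its axis, z up; its nozzle points to +y, towards the clamp.
- cap_top (a point): Centre of the top of the grey nozzle cap, a disc 30 mm across and 16 mm tall on the canister's axis, its top 168 mm above the table when up. Press it straight down.
- cap (a joint): How far the nozzle cap is pressed down, m: 0 up, 0.008 fully down. Sprung: starts to move at 2 N, fully down at 6 N, and comes back up when released.
- dose (a joint): Lag, rad, of a small weighted white needle on the canister's collar (a spray timer): 0 at rest; while the cap is down it creeps up, passing 0.33 after about 2 s fully down, and goes back to 0 slowly afterwards. It only shows how long the cap has been down; leave it alone.
- round_mid (a point): Centre of a bystander: a round aluminium mould, 52 mm across, 34 mm tall. Loose; leave alone.
- long_mid (a point): Centre of a bystander: a long aluminium mould, 76 mm along x, 34 mm along y, 30 mm tall, with a straight groove. Loose; leave alone.
- flake_bottle: Bystander: a clear plastic bottle standing upright, 66 mm across, 200 mm tall, origin under its foot. Loose; leave alone.
- pellet_jar: Bystander: a glass jar, 64 mm across, 85 mm tall, origin under its foot. Loose; leave alone.
- screwdriver: Bystander: a screwdriver lying along its x, about 200 mm long, 30 mm thick. Loose; leave alone.
- wrench: Bystander: a wrench lying along its x, about 180 mm long, low. Loose; leave alone.
- spool: Bystander: a black filament spool lying flat, 170 mm across, 60 mm tall. Loose; leave alone.
- cap_tray: Bystander: an open cardboard tray, 100 x 140 mm, 50 mm tall. Loose; leave alone.
Things that resemble listed ones, but are neither listed nor needed, are in the scene too. Leave any purple look-alike of the clamp alone.

How it is judged:
By the outcome, as a careful person would: the job done as asked, in the order asked, and still so for the second after the job is handed in, with the robot touching nothing.
It also fails if it takes over 64 s, if anything falls off the work surface, if the arm or the gripper's body presses on something with over 40 N, if the wrist force passes 120 N, or if a joint passes its speed limit or range.

### The arm

A 6-joint arm with a two-finger parallel gripper is mounted at the origin on the work surface. World frame = base frame: x ahead of the robot, y to its left, z up, the work surface at z = 0. Lengths are in mm, angles in rad, forces in N, time in s.
With the tool pointing down it reaches from about 275 to 750 mm from the base axis. Payload 10.2 kg.
Tool frame: the origin (TCP) lies on the mounting face of the last link; the fingertips stand 166 mm ahead of it and the grasp point (between the pads) lies 147 mm ahead of it (manip.nose_length is the y of the fingertips in the tool frame, in mm); y points along the fingers, z is the direction in which the jaws open and shut, and the axes are right-handed (so a half turn about y gives the same grasp; the last joint's range is limited). The gripper opens to 88 mm and grips with 3 to 60 N. Pads are 18 mm wide; open, the fingers measure 123 mm over their backs; the gripper's body (75 mm by 187 mm) begins 45 mm behind the grasp point.
Start: joints at [1.006, 0.313, 1.498, -0, 1.331, -0.223], TCP at [175.985, 494.633, 404.72] pointing down, gripper open.
Joint ranges: [-2.94, 2.94], [-0.97, 2.17], [0.19, 2.56], [-1.23, 4.37], [0.02, 3.11], [-2.88, 2.88]. Speed limits (rad/s): [2.39, 2.39, 3.01, 3.14, 3.14, 3.14].

### API

Orientations are given as [roll, pitch, yaw] about the fixed x, y, z axes, in that order (R = Rz(yaw) Ry(pitch) Rx(roll)).
In Python, from bench import manip, eyes, nets gives the robot as it stands.
- The arm moves only by the tool servo_tool, never from a script. Its arguments are lists of equal length, an entry for each row: "jaw": the gripper's target within -1 to 1 (shut at 1, half-way at 0, fully open at -1); "xyz": the shift along the world's x, y, z in mm, a list of three; "yaw": the turn about the world's z in rad. In form: {"jaw": [jaw, ...], "xyz": [[dx, dy, dz], ...], "yaw": [yaw, ...]}. A call has 1 to 10 rows; each row is the pose to reach, as a shift and turn from the pose measured when the call began; what a row does not reach only later rows make up. A row lasts 1/10 s, in which the tool goes at most 50 mm and 8.59 degrees, less where a joint would pass 70% of its speed; a pose out of reach is approached as far as the arm can. A call with a gripper value outside its range is refused whole. The fingers move at their own pace and stop on an object; the grip force is fixed at half the most. Time passes only in rows, so rows that repeat a pose let the fingers close. It gives the time, the measured TCP pose, the force and the opening at its end, in the units of the state.
- manip.state(): the state, without advancing time (a new reading comes with each control period).
- eyes.camera(name): name is "scene" or "top"; returns (picture, depth): 420x560x3 uint8, blue, green, red; 420x560 float32, mm along the optical axis (not along the pixel's ray), 0 where there is no reading.
- eyes.camera_params(name): a dict with "fx", "fy", "cx", "cy" (pixels), "world_to_cam" (4x4, takes a point from world to camera coordinates). Camera axes: x right, y down, z forward; pixel columns grow to the right and rows downward; lengths in mm; the calibration is good to about 2 mm. A picture is of the moment at which its call begins. camera_params takes no time and is no camera call.
- manip.sign_off(): hands the job in, once; it reports no verdict.
Trained networks look in the newest picture that a camera, given by its name, has taken for a name from the list of things; names that differ only in an ending like _2 or _b are one class to them, and where a whole thing is asked for, a point or a joint stands for the part that bears it (a point fixed in the world has none). Each returns a list of dicts, best first, with "confidence" (0 to 1); they miss things now and then, are a little off and sometimes report something else, mostly with a low value. They report only what shows in the picture. A call takes as long as a camera call. They do not tell look-alikes from the thing itself.
- nets.cut_out(camera, query): "region" (420x560 bool, what is visible of it) and "pixel" ([column, row] in pixels, amid what is visible of it).
- nets.landmark_of(camera, query): "pixel" ([column, row] in pixels: a listed point, or the origin of a listed thing).
The state is a dict: "clock": time; "joint_positions": joint angles; "joint_velocities": joint speeds; "effort": joint torques, N m; "position": TCP position; "tool_rot": TCP orientation; "wrist_force": force on the tool from outside, world axes, zero at the start; "moment": the same for the moment, N m; "finger_gap": finger opening in mm.
Only numpy, scipy, OpenCV 4.12 (cv2) and the standard library are available. Lean on these libraries where they do the work, as an engineer would, in place of code of your own. Each camera call takes 0.05 s, during which the arm holds its last target.

## Working session

There is one attempt and no reset: what is moved stays moved. The work goes in short steps, Python scripts to look and compute and a tool call to move; the robot and the scene stay as the last step left them, time stands still between calls to the robot, and variables do not carry over. Pictures are saved under pics/ and viewed, and the job is handed in when it is done.

Besides the shell and the picture viewer there is one more tool, called after "Emit:" as name([rows], argument=value, ...), one row to a line, values as JSON. servo_tool: Moves the arm, as the interface text tells. Its arguments: {"type":"object","properties":{"jaw":{"type":"array","items":{"type":"number"}},"xyz":{"type":"array","items":{"type":"array","items":{"type":"number"}}},"yaw":{"type":"array","items":{"type":"number"}}},"required":["jaw","xyz","yaw"]}

```bash
mkdir -p pics; ls
python3 - <<'E'
from bench import manip, eyes, nets
import cv2,numpy as np
for n in("scene","top"):
    p,d=eyes.camera(n); cv2.imwrite(f"pics/{n}0.png",p); np.save(f"{n}_d.npy",d)
    c=eyes.camera_params(n); print(n,c["fx"],c["cx"],c["cy"],np.round(c["world_to_cam"],3).tolist())
s=manip.state(); print(s)
E
```

```text
pics
scene 508.21140785691466 288.52641414600527 215.07762288453134 [[0.682, 0.731, -0.017, -348.919], [0.459, -0.446, -0.769, -182.909], [-0.57, 0.516, -0.639, 1736.156], [0.0, 0.0, 0.0, 1.0]]
top 546.2257345014426 282.7233462308765 211.69727522662282 [[0.015, -1.0, -0.001, -69.349], [-0.998, -0.015, -0.056, 554.762], [0.056, 0.002, -0.998, 1815.348], [0.0, 0.0, 0.0, 1.0]]
{'clock': 0.1, 'joint_positions': array([ 1.00558777e+00,  3.13393247e-01,  1.49831671e+00, -3.51906189e-05,
        1.33098960e+00, -2.23417089e-01]), 'joint_velocities': array([ 0.00013302, -0.00304773, -0.00091358,  0.0003733 , -0.00027309,
        0.00020521]), 'effort': array([ 2.38691588e-03, -4.02815259e+01, -2.52642292e+01,  6.95928256e-02,
        3.42330581e-02, -9.47947478e-05]), 'position': array([175.97661673, 494.60301702, 404.23531672]), 'tool_rot': array([-1.57188329e+00,  2.11924517e-04, -3.41783202e-01]), 'wrist_force': array([ 0.2390327 ,  0.20243993, -0.34870823]), 'moment': array([ 0.02787464, -0.00678052,  0.01207812]), 'finger_gap': 88.04147045969918}
```

View pics/scene0.png

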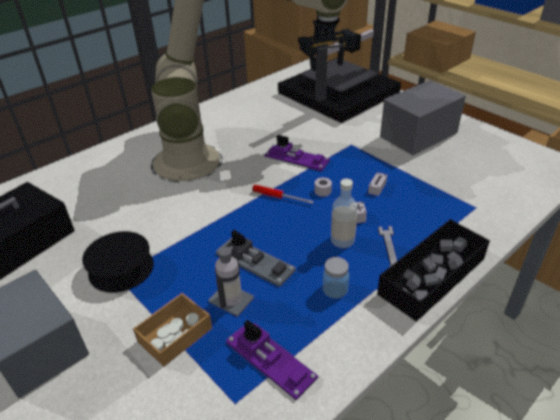

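View pics/top0.png

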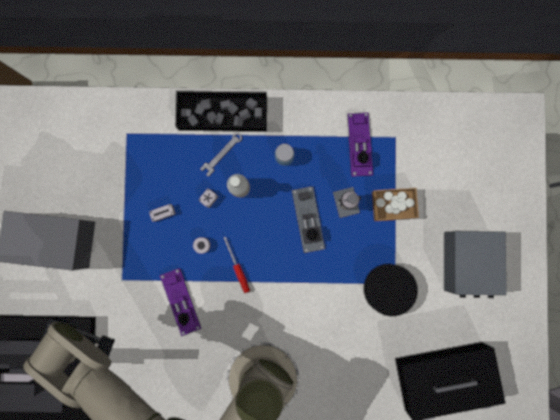

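The top view shows the star mould at about (208,198), the bottle at (238,185), the grey clamp at (308,218) with its knob at (312,234), and the canister at (347,200). The purple clamps are look-alikes.

```bash
cat > h.py <<'E'
from bench import manip, eyes, nets
import cv2,numpy as np
C={n:eyes.camera_params(n) for n in("scene","top")}
def ray(n,px):
    c=C[n];W=np.array(c["world_to_cam"]);R=W[:3,:3];t=W[:3,3]
    o=-R.T@t; d=R.T@np.array([(px[0]-c["cx"])/c["fx"],(px[1]-c["cy"])/c["fy"],1]); return o,d
def atz(n,px,z):
    o,d=ray(n,px); return o+d*(z-o[2])/d[2]
def proj(n,P):
    c=C[n];W=np.array(c["world_to_cam"]);q=W[:3,:3]@np.array(P,float)+W[:3,3]
    return np.array([c["fx"]*q[0]/q[2]+c["cx"],c["fy"]*q[1]/q[2]+c["cy"]])
def tri(p1,p2,n1="top",n2="scene"):
    o1,d1=ray(n1,p1);o2,d2=ray(n2,p2);A=np.c_[d1,-d2];s=np.linalg.lstsq(A,o2-o1,rcond=None)[0]
    a=o1+d1*s[0];b=o2+d2*s[1];return (a+b)/2,np.linalg.norm(a-b)
E
python3 - <<'E'
from h import *
pt,dt=eyes.camera("top"); ps,ds=eyes.camera("scene")
Z={"mould_mid":18,"nest":12,"knob_grip":64,"clamp":0,"cap_top":168,"canister":0,"flake_bottle":0,"round_mid":17,"long_mid":15,"pellet_jar":0,"wrench":0,"screwdriver":15}
for q,z in Z.items():
    for n in("top","scene"):
        for r in nets.landmark_of(n,q)[:4]:
            print(q,n,np.round(r["confidence"],2),np.round(r["pixel"],1),np.round(atz(n,r["pixel"],z),1))
cv2.imwrite("pics/t1.png",cv2.resize(pt[130:270,150:420],None,fx=2.9,fy=2.9,interpolation=cv2.INTER_CUBIC))
cv2.imwrite("pics/t2.png",cv2.resize(pt[165:255,180:280],None,fx=6,fy=6,interpolation=cv2.INTER_CUBIC))
cv2.imwrite("pics/s1.png",cv2.resize(ps[160:340,200:420],None,fx=3.3,fy=3.3,interpolation=cv2.INTER_CUBIC))
print(manip.state()["clock"])
E
```

```text
mould_mid top 0.64 [207.5 199.5] [592.8 191.8  18. ]
mould_mid scene 0.69 [354.7 215.4] [603.3 177.3  18. ]
mould_mid scene 0.2 [269.5 264.7] [ 581.9 -132.8   18. ]
nest top 0.88 [363.8 132.7] [ 828.  -331.3   12. ]
nest top 0.79 [306.3 204.8] [ 580.4 -139.8   12. ]
nest top 0.73 [174.1 289.8] [289.8 297.1  12. ]
nest top 0.68 [221.2 151.9] [755.2 150.1  12. ]
nest scene 0.92 [280.6 369.6] [ 830.5 -320.1   12. ]
nest scene 0.82 [305.  159.3] [286.8 285.9  12. ]
nest scene 0.56 [267.6 266.5] [ 578.8 -137.    12. ]
knob_grip top 0.61 [182.9 318.3] [203.5 256.   64. ]
knob_grip top 0.51 [362.1 159.1] [ 729.8 -318.8   64. ]
knob_grip top 0.5 [312.2 233.6] [ 483.1 -158.1   64. ]
knob_grip scene 0.52 [253.6 329.3] [ 741.6 -317.    64. ]
knob_grip scene 0.46 [237.3 235.9] [ 478.1 -152.4   64. ]
clamp top 0.96 [176.2 286.5] [299.9 292.7   0. ]
clamp top 0.89 [306.3 205.3] [ 579.5 -140.3    0. ]
clamp top 0.69 [356.6 126.8] [ 850.4 -308.4    0. ]
clamp scene 0.88 [267.7 268.1] [ 574.2 -133.3    0. ]
clamp scene 0.68 [309.9 163.6] [304.1 292.1   0. ]
clamp scene 0.61 [283.4 372.4] [ 833.7 -315
[... 687 characters left out ...]
.42 [240.3 186.9] [637.1  82.9  15. ]
long_mid scene 0.75 [378.4 182.1] [544.3 357.   15. ]
long_mid scene 0.72 [359.4 214.4] [607.5 193.4  15. ]
pellet_jar top 0.88 [282.5 154.5] [751.4 -57.2   0. ]
pellet_jar scene 0.9 [333.3 289.2] [744.6 -62.9   0. ]
pellet_jar scene 0.72 [393.3 247.4] [754.  166.8   0. ]
pellet_jar scene 0.69 [174.5 335.1] [ 586.7 -431.5    0. ]
pellet_jar scene 0.27 [228.2 300.8] [ 591.  -277.7    0. ]
wrench top 0.8 [224.3 153.5] [751.9 140.8   0. ]
wrench scene 0.74 [389.8 249. ] [751.3 154.9   0. ]
wrench scene 0.15 [174.1 336.6] [ 589.6 -434.6    0. ]
screwdriver top 0.82 [238.1 264.5] [377.2  85.2  15. ]
screwdriver scene 0.73 [280.9 196.4] [384.3  87.3  15. ]
1.4
```

View pics/t1.png

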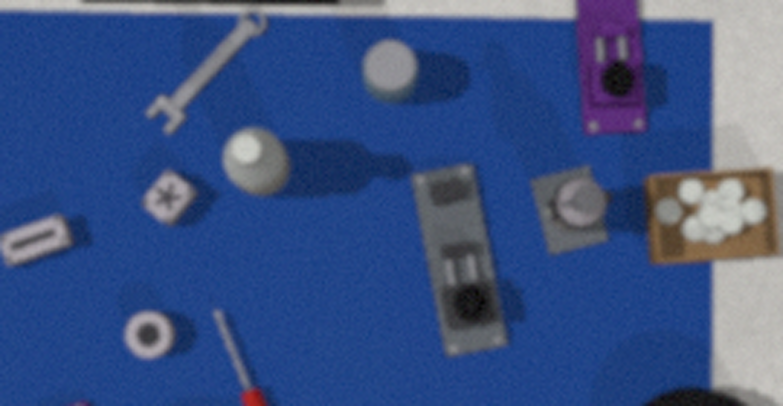

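View pics/t2.png

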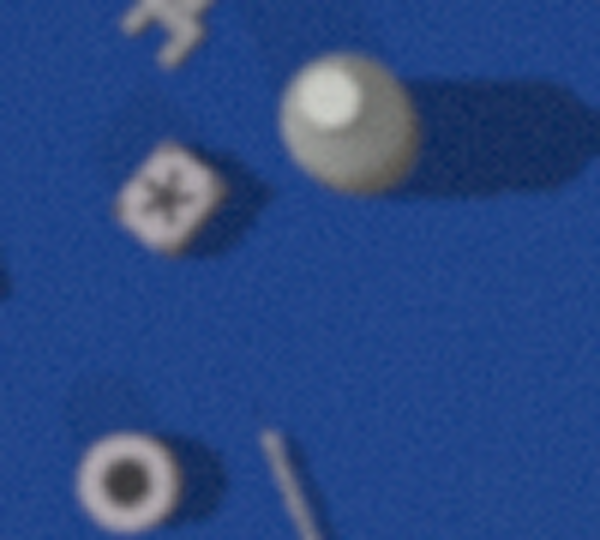

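View pics/s1.png

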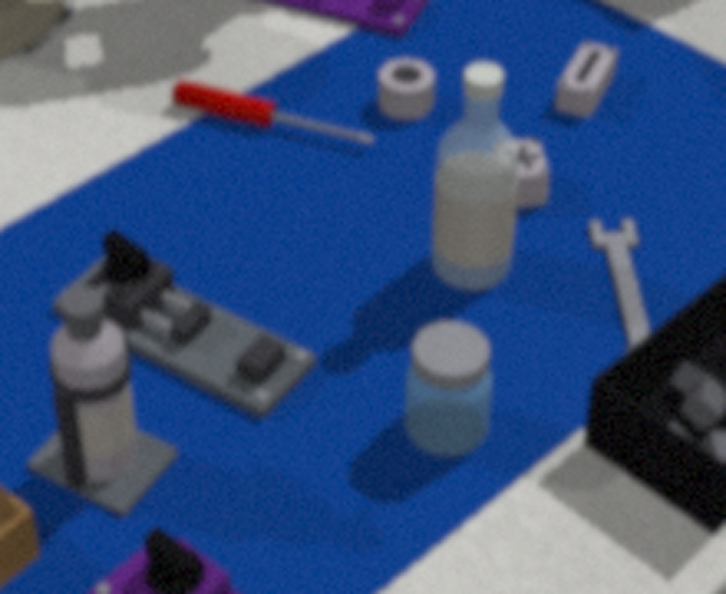

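```bash
cat > fit.py <<'E'
from h import *
from scipy.optimize import minimize
def avg(n,k=6): return np.mean([eyes.camera(n)[0].astype(float) for _ in range(k)],0)
def blue_mask(im):
    # soft mask: chroma of blue mat: b-r relative to brightness
    b,g,r=cv2.split(im); s=(b-r)/(b+g+r+1)
    return s
def render(n,boxes,roi,ss=8):
    x0,y0,x1,y1=roi; m=np.zeros(((y1-y0)*ss,(x1-x0)*ss),np.uint8)
    for pts in boxes:
        q=np.array([proj(n,p) for p in pts]); q=(q+0.5-[x0,y0])*ss
        cv2.fillConvexPoly(m,cv2.convexHull(np.round(q*16).astype(np.int32)),255,shift=4)
    return cv2.resize(m,(x1-x0,y1-y0),interpolation=cv2.INTER_AREA)/255.
def box(x,y,a,x0,x1,y0,y1,z0,z1):
    c,s=np.cos(a),np.sin(a)
    return [(x+c*u-s*v,y+s*u+c*v,z) for u in(x0,x1) for v in(y0,y1) for z in(z0,z1)]
E
python3 - <<'E'
from fit import *
ims={n:avg(n) for n in("top","scene")}
np.savez("ims.npz",**ims)
S=blue_mask(ims["top"]); print(S[215,260],S[198,207:210],S[203,215],S[195,305],S[210,345])
v=np.clip(S/S[215,260],0,1.2)*200
cv2.imwrite("pics/bm.png",cv2.resize(v[130:270,150:420].astype(np.uint8),None,fx=2.9,fy=2.9,interpolation=cv2.INTER_NEAREST))
E
```

```text
0.43846153846153846 [0.01188904 0.016487   0.00770925] 0.43363728470111446 0.013416815742397139 0.020658849804578418
```

View pics/bm.png

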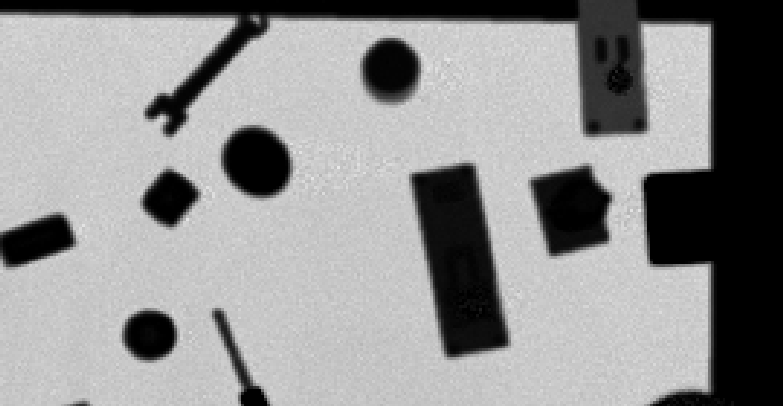

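Run:
```python
from fit import *
I=np.load("ims.npz")
def run(n,roi,mk,x0s,bg):
    x0,y0,x1,y1=roi
    S=blue_mask(I[n])[y0:y1,x0:x1]; A=np.clip(1-S/bg,0,1)
    def f(p): 
        return ((cv2.GaussianBlur(render(n,mk(*p),roi),(0,0),0.7)-A)**2).sum()
    best=None
    for s in x0s:
        sim=np.array([s]*4,float); sim[1,0]+=8; sim[2,1]+=8; sim[3,2]+=.15
        r=minimize(f,s,method="Nelder-Mead",options=dict(initial_simplex=sim,xatol=.02,fatol=1e-4,maxiter=300))
        print(n,np.round(r.x,3),round(r.fun,2))
mould=lambda x,y,a:[box(x,y,a,-20,20,-25,25,0,36)]
run("top",(190,180,224,216),mould,[(595,188,a) for a in(0,.4,.8,1.2,1.57,2,2.4,2.8)],.437)
cl=lambda x,y,a:[box(x,y,a,-155,60,-36,36,0,12),box(x,y,a,-125,-75,-28,28,0,42),box(x,y,a,20,44,-18,18,0,30)]
run("top",(285,175,330,262),cl,[(580,-140,a) for a in(0,.15,.3)],.437)
run("scene",(210,225,305,290),cl,[(578,-137,a) for a in(0,.15,.3)],.437)
def cyl(x,y,r,z0,z1): return [(x+r*np.cos(t),y+r*np.sin(t),z) for t in np.linspace(0,6.2832,33) for z in(z0,z1)]
def can(x,y,a,sw):
    h=(45,35) if sw else (35,45)
    return [box(x,y,a,-h[0],h[0],-h[1],h[1],0,10),cyl(x,y,26,0,130),cyl(x,y,28.5,95,107),cyl(x,y,15,130,168)]
for sw in(0,1):
    run("top",(328,180,370,222),lambda x,y,a:can(x,y,a,sw),[(595,-275,.15)],.437)
    run("scene",(205,243,258,318),lambda x,y,a:can(x,y,a,sw),[(595,-275,.15)],.437)
for nm,roi,g,h,r in(("bottle",(224,170,255,203),(640,85),140,33),):
    run("top",roi,lambda x,y,a:[cyl(x,y,33,0,140),cyl(x,y,13,140,200)],[(640,85,0)],.437)
```

```text
top [599.257 190.303   0.884] 7.87
top [599.245 190.306   0.897] 7.81
top [598.795 190.559   0.863] 8.07
top [599.199 190.669   0.886] 7.79
top [599.265 190.391   0.907] 7.98
top [598.749 190.836   1.971] 35.2
top [599.448 190.571   2.278] 35.38
top [599.443 191.856   3.143] 37.15
top [ 5.79035e+02 -1.36422e+02  2.05000e-01] 8.65
top [ 5.79052e+02 -1.36416e+02  2.05000e-01] 8.67
top [ 5.79310e+02 -1.36422e+02  2.02000e-01] 8.63
scene [ 5.77729e+02 -1.33188e+02  2.50000e-01] 642.26
scene [ 5.77628e+02 -1.33450e+02  2.45000e-01] 642.42
scene [ 5.77909e+02 -1.33260e+02  2.45000e-01] 642.32
top [ 5.92552e+02 -2.74212e+02 -1.74000e-01] 99.76
scene [ 5.90758e+02 -2.67252e+02 -3.20000e-02] 707.36
top [ 5.9244e+02 -2.7397e+02  2.6100e-01] 4.74
scene [ 5.91130e+02 -2.68632e+02  2.50000e-01] 588.99
top [6.35436e+02 8.52710e+01 6.10000e-02] 3.47
```

Both cameras agree on the fits to within a few mm. The mould is at (599,190.5) with its x axis at 0.89 rad. The clamp is at (579,-136.4) with yaw 0.204, and the canister is at (592.5,-274).

If I grip along the 50 mm length, the gripper body would hit the bottle. So I'll grip the top of the 40 mm width instead, with the fingertips staying above the 30 mm jaws. Next I need the knob bar's angle.

Emit:
servo_tool([
  [423,-304,-20],
  [423,-304,-20],
  [423,-304,-20],
  [423,-304,-20],
  [423,-304,-20],
  [423,-304,-20],
  [423,-304,-20],
  [423,-304,-20],
  [423,-304,-20],
  [423,-304,-20],
], jaw=[-1,-1,-1,-1,-1,-1,-1,-1,-1,-1], yaw=[-0.34,-0.34,-0.34,-0.34,-0.34,-0.34,-0.34,-0.34,-0.34,-0.34])

```text
clock: 3.0
position: [583.2, 201.5, 385.5]
tool_rot: [-1.571, -0.0, -0.682]
wrist_force: [-0.0, -0.1, 1.0]
finger_gap: 88.0
```

Run:
```python
from fit import *
I=np.load("ims.npz"); im=I["top"]
g=im.mean(2)
x,y,a=579.1,-136.4,.204
kx,ky=x-100*np.cos(a),y-100*np.sin(a); print("knob",kx,ky,proj("top",(kx,ky,64)),proj("scene",(kx,ky,64)))
cv2.imwrite("pics/k1.png",cv2.resize(np.clip(im[215:255,290:335]*2.5,0,255).astype(np.uint8),None,fx=13,fy=13,interpolation=cv2.INTER_CUBIC))
s=avg("scene",1); 
cv2.imwrite("pics/k2.png",cv2.resize(np.clip(I["scene"][220:270,215:275]*2.,0,255).astype(np.uint8),None,fx=10,fy=10,interpolation=cv2.INTER_CUBIC))
cv2.imwrite("pics/s2.png",s)
st=manip.state(); print(st["position"],st["tool_rot"],st["clock"])
```

```text
knob 481.173593788497 -156.65879972998638 [311.75749046 234.17139922] [236.75155589 237.20963232]
[587.50507253 196.85816947 384.13588695] [-1.57153604 -0.00198603 -0.68689037] 3.05[ WARN:0@1.836] global loadsave.cpp:1063 imwrite_ Unsupported depth image for selected encoder is fallbacked to CV_8U.
```

View pics/k1.png

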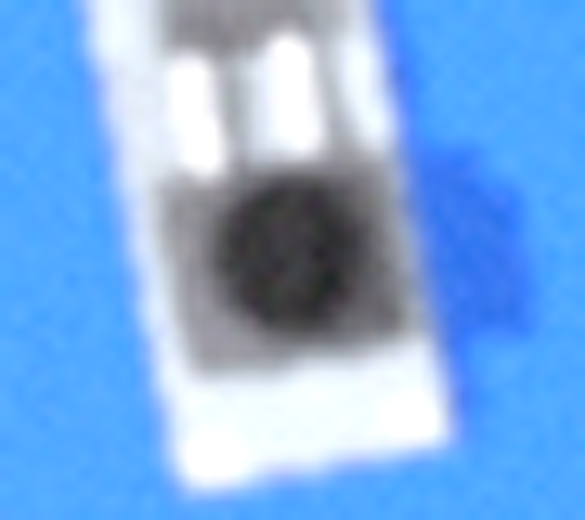

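View pics/k2.png

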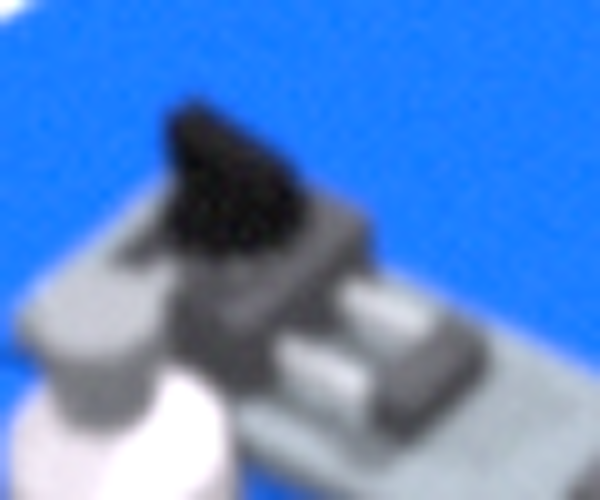

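View pics/s2.png

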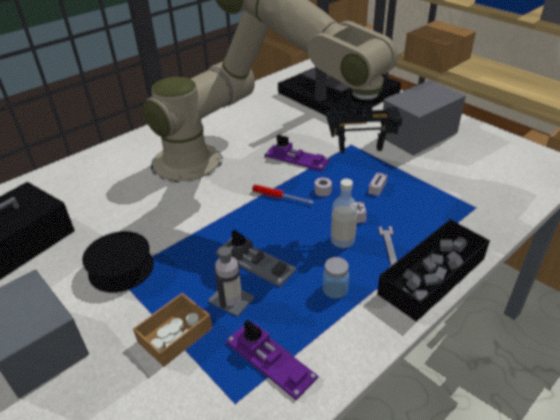

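Run:
```python
from fit import *
I=np.load("ims.npz"); im=I["scene"]
kx,ky=481.2,-156.7
def cyl(x,y,r,z0,z1): return [(x+r*np.cos(t),y+r*np.sin(t),z) for t in np.linspace(0,6.2832,33) for z in(z0,z1)]
from scipy.optimize import minimize
roi=(226,224,252,250); x0,y0,x1,y1=roi
g=im[y0:y1,x0:x1].max(2); print(np.round(g[::2,::2]).astype(int))
A=np.clip((45-g)/(45-12),0,1)
def f(p):
    m=render("scene",[cyl(p[0],p[1],19,42,52),box(p[0],p[1],p[2],-21,21,-7,7,52,76)],roi)
    m=cv2.GaussianBlur(m,(0,0),.7); w=np.ones_like(m); w[18:,:]=.2; w[:, :8][10:]=0.2
    return (w*(m-A)**2).sum()
for a in np.arange(0,3.1,.3):
    s=(kx,ky,a); sim=np.array([s]*4,float); sim[1,0]+=4; sim[2,1]+=4; sim[3,2]+=.15
    r=minimize(f,s,method="Nelder-Mead",options=dict(initial_simplex=sim)); print(round(a,1),round(f(s),2),np.round(r.x,3),round(r.fun,2))
```

```text
[[140 141 141 141 141 140 141 141 140 141 141 142 142]
 [142 142 141 142 142 142 142 141 142 142 141 141 141]
 [141 141 140 138 130 139 141 140 141 141 142 141 142]
 [140 141 135 106  70 104 131 140 143 142 142 142 141]
 [140 140 124  44  23  40  79 119 138 142 142 142 142]
 [143 141 122  39  16  20  28  55 102 133 142 141 141]
 [140 141 127  50   8  12  16  22  39  93 136 142 142]
 [141 139 118  54  12  11  13  14  15  48 100 126 136]
 [135 120  84  29  13   8  12  10  11  17  52  78 104]
 [120  92  56  20  14  12  11  11   9  19  47  58  62]
 [ 92  58  44  31  22  13  15  18  21  39  53  52  45]
 [ 81  65  74  65  45  37  44  43  50  55  51  41  43]
 [104 101 100  70  46  44  49  51  54  51  43  50  82]]
0.0 28.52 [ 4.91855e+02 -1.61031e+02 -4.00000e-02] 14.31
0.3 34.86 [ 4.92070e+02 -1.61062e+02 -3.70000e-02] 14.32
0.6 40.23 [ 4.91909e+02 -1.60963e+02 -3.80000e-02] 14.33
0.9 40.33 [ 4.92296e+02 -1.61059e+02 -4.50000e-02] 14.31
1.2 45.72 [ 487.731 -165.283    0.911] 29.71
1.5 48.33 [ 496.068 -171.254    1.903] 27.91
1.8 45.34 [ 495.469 -170.817    2.033] 27.51
2.1 38.19 [ 492.327 -161.111    3.095] 14.32
2.4 29.16 [ 492.28 -160.94    3.1 ] 14.31
2.7 23.65 [ 491.895 -161.086    3.106] 14.33
3.0 26.28 [ 491.732 -160.937    3.107] 14.33
```

Emit:
servo_tool([
  [11.5,-6.5,-40],
  [11.5,-6.5,-80],
  [11.5,-6.5,-120],
  [11.5,-6.5,-120],
  [11.5,-6.5,-120],
], jaw=[-1,-1,-1,-1,-1], yaw=[0.005,0.005,0.005,0.005,0.005])

```text
clock: 3.55
position: [599.3, 190.5, 265.2]
tool_rot: [-1.571, -0.002, -0.682]
wrist_force: [0.6, -0.5, 0.2]
finger_gap: 88.1
```

Emit:
servo_tool([
  [0,0,-40],
  [0,0,-77],
  [0,0,-77],
  [0,0,-77],
  [0,0,-77],
  [0,0,-77],
  [0,0,-77],
  [0,0,-77],
  [0,0,-77],
  [0,0,-77],
], jaw=[-1,-1,-1,-1,1,1,1,1,1,1], yaw=[0,0,0,0,0,0,0,0,0,0])

```text
clock: 4.55
position: [599.3, 190.5, 188.3]
tool_rot: [-1.571, -0.002, -0.682]
wrist_force: [-0.9, 0.3, 0.2]
finger_gap: 42.1
```

Run:
```python
from fit import *
I=np.load("ims.npz")
def cyl(x,y,r,z0,z1): return [(x+r*np.cos(t),y+r*np.sin(t),z) for t in np.linspace(0,6.2832,33) for z in(z0,z1)]
def setup(n,roi):
    g=I[n][roi[1]:roi[3],roi[0]:roi[2]].max(2)
    x,y,a=579.1,-136.4,.204
    plate=render(n,[box(x,y,a,-155,60,-36,36,0,12)],roi); hous=render(n,[box(x,y,a,-125,-75,-28,28,0,42)],roi)
    return g,plate,hous
def f(p,n,roi,S,dx=(0,0)):
    g,pl,ho=S
    k=render(n,[cyl(p[0],p[1],19,42,52),box(p[0],p[1],p[2],-21,21,-7,7,52,76)],roi)
    bg=141*(1-pl)+np.where(1,100,0)*pl; bg=bg*(1-ho)+52*ho
    m=cv2.GaussianBlur(bg*(1-k)+13*k,(0,0),.7)
    w=np.where(k+cv2.dilate(k,np.ones((5,5)))>0.01,1,0.2)
    e=np.abs(m-g)/60
    return (np.minimum(e,1)**2).sum()
roi=(226,226,252,246); S=setup("scene",roi)
for a in np.arange(-1.6,1.6,.2):
    s=(481.2,-156.7,a); sim=np.array([s]*4,float); sim[1,0]+=4; sim[2,1]+=4; sim[3,2]+=.15
    r=minimize(f,s,args=("scene",roi,S),method="Nelder-Mead",options=dict(initial_simplex=sim)); print(round(a,1),round(f(s,"scene",roi,S),2),np.round(r.x,3),round(r.fun,2))
# bar top edges in crop k2: ridge pixels
for px in((234.0,231.2),(245.,239.5)): print(atz("scene",px,76))
```

```text
-1.6 84.68 [ 4.85266e+02 -1.55767e+02 -5.10000e-02] 11.15
-1.4 78.83 [ 483.54  -163.983   -0.665] 43.4
-1.2 69.94 [ 4.85755e+02 -1.56088e+02 -2.20000e-02] 10.91
-1.0 63.47 [ 4.85348e+02 -1.55937e+02 -2.90000e-02] 10.91
-0.8 60.65 [ 4.85646e+02 -1.56065e+02 -3.00000e-02] 10.97
-0.6 54.95 [ 4.85434e+02 -1.55831e+02 -3.80000e-02] 10.84
-0.4 38.45 [ 4.85438e+02 -1.55929e+02 -2.30000e-02] 10.88
-0.2 27.32 [ 4.85441e+02 -1.55856e+02 -2.10000e-02] 10.87
-0.0 31.87 [ 4.85416e+02 -1.55885e+02 -2.20000e-02] 10.86
0.2 41.55 [ 4.85686e+02 -1.56010e+02 -2.00000e-02] 10.89
0.4 58.21 [ 4.85708e+02 -1.56009e+02 -2.00000e-02] 10.89
0.6 71.89 [ 4.85464e+02 -1.55782e+02 -1.60000e-02] 10.92
0.8 76.79 [ 4.8541e+02 -1.5588e+02 -2.2000e-02] 10.86
1.0 75.8 [ 4.85536e+02 -1.55849e+02 -3.30000e-02] 10.93
1.2 85.78 [ 4.85365e+02 -1.55838e+02 -4.00000e-02] 10.84
1.4 87.57 [ 485.399 -155.932    3.101] 10.88
[ 468.66599063 -154.70715738   76.        ]
[ 514.06421129 -154.34581305   76.        ]
```

Emit:
servo_tool([
  [0,0,0],
  [0,0,45],
  [0,0,90],
  [0,0,135],
  [0,0,180],
  [0,0,225],
  [0,0,225],
  [0,0,225],
], jaw=[1,1,1,1,1,1,1,1], yaw=[0,0,0,0,0,0,0,0])

```text
clock: 5.35
position: [599.2, 190.5, 413.1]
tool_rot: [-1.571, -0.002, -0.682]
wrist_force: [-0.4, -0.9, -3.8]
finger_gap: 39.7
```

Emit:
servo_tool([
  [-4,-40,0],
  [-7,-80,0],
  [-10,-120,0],
  [-13,-160,0],
  [-16,-200,0],
  [-19,-240,0],
  [-21,-280,0],
  [-24,-320,0],
  [-24,-328,0],
  [-24,-328,0],
], jaw=[1,1,1,1,1,1,1,1,1,1], yaw=[-0.08,-0.16,-0.25,-0.33,-0.42,-0.5,-0.6,-0.685,-0.685,-0.685])

```text
clock: 6.35
position: [575.1, -138.5, 411.0]
tool_rot: [-1.574, -0.0, -1.368]
wrist_force: [-0.6, 0.9, -1.7]
finger_gap: 39.7
```

Run:
```python
from fit import *
s=avg("scene",1);t=avg("top",1)
cv2.imwrite("pics/s3.png",np.clip(cv2.resize(s[130:330,170:420],None,fx=3,fy=3,interpolation=cv2.INTER_CUBIC)*1.5,0,255).astype(np.uint8))
st=manip.state(); print(st["position"],st["tool_rot"],st["clock"],st["finger_gap"],st["wrist_force"])
```

```text
[ 575.28417871 -136.61767475  411.9176006 ] [-1.57266525e+00 -8.17759024e-04 -1.36536058e+00] 6.45 39.40417419777611 [-0.05422316 -0.36539507 -2.1863076 ]
```

View pics/s3.png

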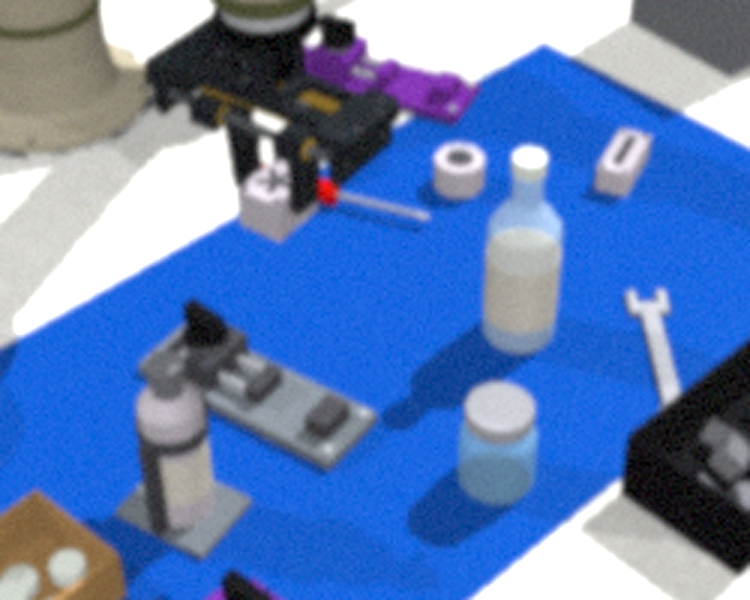

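The mould is held level between the pads, cavity up, and the rest of the scene hasn't changed. I'll lower it to just above the jaws and check alignment.

Emit:
servo_tool([
  [0,-0.6,-45],
  [0,-0.6,-90],
  [0,-0.6,-135],
  [0,-0.6,-170],
  [0,-0.6,-170],
  [0,-0.6,-170],
], jaw=[1,1,1,1,1,1], yaw=[0,0,0,0,0,0])

```text
clock: 7.05
position: [575.7, -136.3, 242.8]
tool_rot: [-1.572, -0.001, -1.364]
wrist_force: [1.1, -0.5, -0.9]
finger_gap: 39.8
```

Run:
```python
from fit import *
s=avg("scene",4)
st=manip.state(); print(st["position"],st["tool_rot"],st["clock"])
z=st["position"][2]-188; x,y=st["position"][:2]
im=cv2.resize(s[190:310,210:330],None,fx=5,fy=5,interpolation=cv2.INTER_CUBIC)
im=np.clip(im*1.7,0,255).astype(np.uint8)
for p in box(x,y,.204,-20,20,-25,25,z,z+36):
    q=(proj("scene",p)+.5-[210,190])*5-.5; cv2.circle(im,tuple(int(v) for v in q),3,(0,0,255),-1)
for p in box(579.1,-136.4,.204,20,44,-18,18,29.9,30)[::2]+box(579.1,-136.4,.204,-44,-28,-18,18,29.9,30)[::2]+box(579.1,-136.4,.204,-155,60,-36,36,11.9,12)[::2]:
    q=(proj("scene",p)+.5-[210,190])*5-.5; cv2.circle(im,tuple(int(v) for v in q),3,(0,255,0),-1)
cv2.imwrite("pics/s4.png",im)
```

```text
[ 575.69089433 -137.04716025  243.96310057] [-1.56991865 -0.0027862  -1.36482495] 7.25
```

View pics/s4.png

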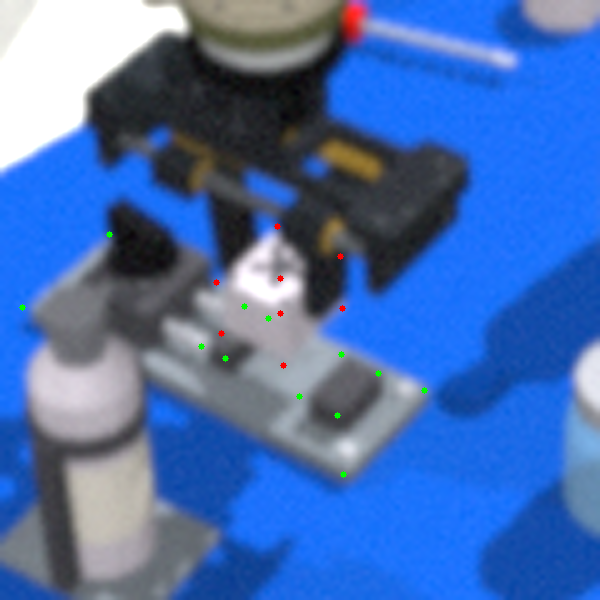

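Run:
```python
from fit import *
s=avg("scene",4)
st=manip.state(); print(st["position"],st["tool_rot"],st["clock"])
z=st["position"][2]-188; x,y=st["position"][:2]
x0,y0=240,225
im=cv2.resize(s[y0:y0+65,x0:x0+65],None,fx=9,fy=9,interpolation=cv2.INTER_CUBIC)
im=np.clip(im*1.2,0,255).astype(np.uint8)
for p in box(x,y,.204,-20,20,-25,25,z,z+36):
    q=(proj("scene",p)+.5-[x0,y0])*9-.5; cv2.circle(im,tuple(int(v) for v in q),3,(0,0,255),-1)
for p in box(579.1,-136.4,.204,20,44,-18,18,29.9,30)[::2]+box(579.1,-136.4,.204,-44,-28,-18,18,29.9,30)[::2]:
    q=(proj("scene",p)+.5-[x0,y0])*9-.5; cv2.circle(im,tuple(int(v) for v in q),3,(0,255,0),-1)
cv2.imwrite("pics/s5.png",im)
```

```text
[ 575.34626773 -137.24334388  242.6681691 ] [-1.57174504e+00 -1.44756916e-03 -1.36530820e+00] 7.45
```

View pics/s5.png

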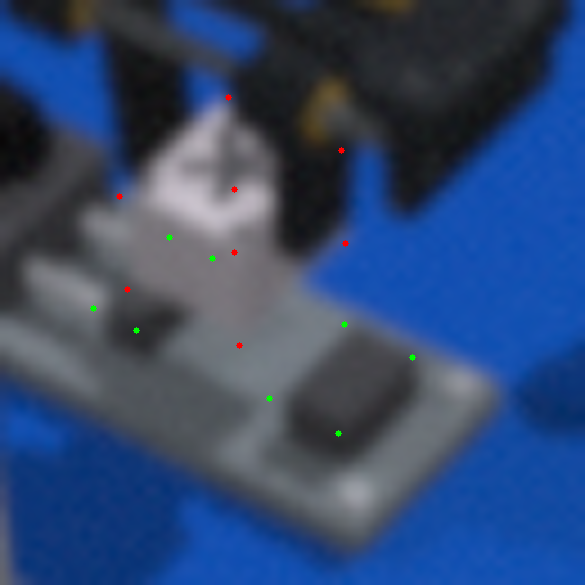

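Small camera biases make the comparison inconclusive to about 4 mm. I'll descend in small steps and watch the wrist force.

Emit:
servo_tool([
  [0,0,-20],
  [0,0,-23],
  [0,0,-23],
], jaw=[1,1,1], yaw=[0,0,0])

```text
clock: 7.75
position: [575.3, -137.2, 219.4]
tool_rot: [-1.573, -0.001, -1.365]
wrist_force: [0.4, -0.0, -1.4]
finger_gap: 39.6
```

Emit:
servo_tool([
  [0,0,-3],
  [0,0,-5],
], jaw=[1,1], yaw=[0,0])

```text
clock: 7.95
position: [575.4, -137.3, 214.8]
tool_rot: [-1.572, -0.001, -1.365]
wrist_force: [0.0, -0.2, -2.3]
finger_gap: 40.0
```

Emit:
servo_tool([
  [0,0,-4],
  [0,0,-8],
  [0,0,-11],
  [0,0,-12],
], jaw=[1,1,1,1], yaw=[0,0,0,0])

```text
clock: 8.35
position: [575.3, -137.3, 202.3]
tool_rot: [-1.573, -0.001, -1.365]
wrist_force: [0.5, 0.3, -2.7]
finger_gap: 39.7
```

Emit:
servo_tool([
  [0,0,-1],
  [0,0,-2],
], jaw=[1,1], yaw=[0,0])

```text
clock: 8.55
position: [575.3, -137.3, 200.3]
tool_rot: [-1.573, -0.001, -1.365]
wrist_force: [-2.0, 1.9, 6.3]
finger_gap: 39.8
```

The mould is on the base plate: force appeared at TCP z = 200.3, where 200 was expected. Releasing it.

Emit:
servo_tool([
  [0,0,0],
  [0,0,0],
  [0,0,0],
  [0,0,0],
  [0,0,10],
  [0,0,40],
  [0,0,80],
  [0,0,100],
  [0,0,100],
  [0,0,100],
], jaw=[-0.35,-0.35,-0.35,-0.35,-0.35,-0.35,-0.35,-0.35,-0.35,-0.35], yaw=[0,0,0,0,0,0,0,0,0,0])

```text
clock: 9.55
position: [575.1, -137.2, 300.0]
tool_rot: [-1.573, -0.001, -1.365]
wrist_force: [-0.1, 0.2, -0.4]
finger_gap: 59.5
```

Emit:
servo_tool([
  [-45,-10,0],
  [-94,-19,0],
  [-140,-19,0],
  [-190,-19,0],
  [-230,-19,0],
  [-230,-19,0],
  [-230,-19,0],
], jaw=[-0.35,-0.35,-0.35,-0.35,-0.35,-0.35,-0.35], yaw=[0.14,0.28,0.42,0.56,0.7,0.84,0.98])

```text
clock: 10.25
position: [344.1, -156.0, 299.2]
tool_rot: [-1.572, 0.001, -0.381]
wrist_force: [1.1, -0.8, 0.9]
finger_gap: 59.7
```

Run:
```python
from fit import *
s=avg("scene",4);t=avg("top",4)
np.savez("ims2.npz",scene=s,top=t)
st=manip.state(); print(st["position"],st["tool_rot"],st["clock"],st["finger_gap"])
a=cv2.resize(s[215:295,215:300],None,fx=6,fy=6,interpolation=cv2.INTER_CUBIC)
b=cv2.resize(t[180:260,285:330],None,fx=6,fy=6,interpolation=cv2.INTER_CUBIC)
cv2.imwrite("pics/p6.png",np.clip(np.hstack([a,b])*1.5,0,255).astype(np.uint8))
```

```text
[ 345.18494391 -156.102284    299.78270453] [-1.57253168e+00 -2.05523954e-05 -3.86819582e-01] 10.65 59.653880753137614
```

View pics/p6.png

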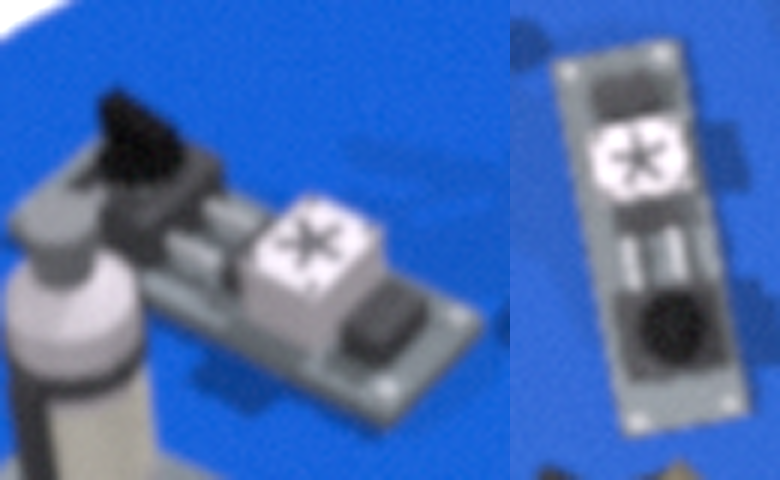

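The mould sits square between the jaws, cavity up, star at about (640,157) in the right panel. Next, the knob.

Emit:
servo_tool([
  [45,-0.5,0],
  [90,-0.5,0],
  [136,-0.5,0],
  [136,-0.5,-10],
  [136,-0.5,-30],
  [136,-0.5,-50],
  [136,-0.5,-70],
  [136,-0.5,-78],
  [136,-0.5,-78],
  [136,-0.5,-78],
], jaw=[-0.35,-0.35,-0.35,-0.35,-0.35,-0.35,-0.35,-0.35,-0.35,-0.35], yaw=[0.12,0.25,0.357,0.357,0.357,0.357,0.357,0.357,0.357,0.357])

```text
clock: 11.65
position: [481.3, -156.7, 222.4]
tool_rot: [-1.573, -0.001, -0.03]
wrist_force: [-0.1, -0.4, -0.1]
finger_gap: 59.5
```

Emit:
servo_tool([
  [0,0,0],
  [0,0,0],
  [0,0,0],
  [0,0,0],
  [0,0,0],
  [0,0,0],
  [0,0,0],
], jaw=[0.5,1,1,1,1,1,1], yaw=[0,0,0,0,0,0,0])

```text
clock: 12.35
position: [481.6, -155.4, 222.5]
tool_rot: [-1.57, -0.002, -0.031]
wrist_force: [5.1, 12.9, 2.1]
finger_gap: 13.9
```

Run:
```python
from fit import *
st=manip.state(); print(st["position"],st["tool_rot"],st["clock"],st["finger_gap"],st["wrist_force"],st["moment"],st["joint_positions"])
```

```text
[ 481.57928564 -155.43998456  222.53371392] [-1.56982083 -0.00164323 -0.03088901] 12.35 13.877297516365308 [ 5.14576123 12.87877793  2.05465535] [ 1.97272089 -0.82756738  0.00277875] [-0.54438512  0.49862747  1.75950951  0.0021453   0.88250468 -2.08565519]
```

Emit:
servo_tool([
  [0.3,1,0],
  [0.3,1,0],
  [0.3,1,0],
  [0.3,1,0],
  [0.3,1,0],
  [0.3,1,0],
  [0.3,1,0],
  [0.3,1,0],
  [0.3,1,0],
  [0.3,1,0],
], jaw=[1,1,1,1,1,1,1,1,1,1], yaw=[0,-0.08,-0.16,-0.24,-0.32,-0.4,-0.48,-0.56,-0.64,-0.7])

```text
clock: 13.35
position: [481.8, -154.7, 222.6]
tool_rot: [-1.571, -0.002, -0.734]
wrist_force: [-1.9, -1.8, 1.2]
finger_gap: 13.9
```

Run:
```python
from fit import *
st=manip.state(); print(st["position"],st["tool_rot"],st["clock"],st["finger_gap"],st["wrist_force"],st["moment"],st["joint_positions"])
```

```text
[ 481.76874268 -154.68805674  222.60707939] [-1.57061306 -0.00166543 -0.73370116] 13.35 13.86546055753463 [-1.93210018 -1.82476705  1.22108809] [-0.36478676  0.35624124  0.02468898] [-5.42581143e-01  4.98377324e-01  1.75968565e+00 -1.76749208e-04
  8.81859769e-01 -1.37956421e+00]
```

Forces are low and the grip is holding at 13.9 mm. Continuing the turn.

Emit:
servo_tool([
  [0,0,0],
  [0,0,0],
  [0,0,0],
  [0,0,0],
  [0,0,0],
  [0,0,0],
  [0,0,0],
  [0,0,0],
  [0,0,0],
  [0,0,0],
], jaw=[1,1,1,1,1,1,1,1,1,1], yaw=[-0.08,-0.16,-0.24,-0.32,-0.4,-0.48,-0.56,-0.64,-0.7,-0.7])

```text
clock: 14.35
position: [481.9, -154.7, 222.6]
tool_rot: [-1.57, -0.002, -1.434]
wrist_force: [1.4, 1.5, -0.5]
finger_gap: 13.8
```

Run:
```python
from fit import *
st=manip.state(); print(st["position"],st["tool_rot"],st["clock"],st["finger_gap"],st["wrist_force"],st["moment"],st["joint_positions"])
```

```text
[ 481.85234339 -154.65170712  222.61660894] [-1.57035399 -0.00161108 -1.43412119] 14.35 13.755224328052803 [ 1.43778248  1.52901627 -0.54502914] [ 0.20706782 -0.13824028  0.04502832] [-5.42290729e-01  4.98550018e-01  1.75935097e+00 -1.26387515e-03
  8.82336072e-01 -6.78163884e-01]
```

Emit:
servo_tool([
  [0,0,0],
  [0,0,0],
], jaw=[1,1], yaw=[-0.06,-0.12])

```text
clock: 14.55
position: [481.9, -154.6, 222.6]
tool_rot: [-1.57, -0.002, -1.554]
wrist_force: [1.1, 1.0, -0.3]
finger_gap: 13.3
```

Run:
```python
from fit import *
st=manip.state(); print(st["tool_rot"],st["moment"])
```

```text
[-1.57028108 -0.00162723 -1.55438618] [ 0.14433802 -0.07348193  0.13964663]
```

Emit:
servo_tool([
  [0,0,0],
  [0,0,0],
  [0,0,0],
  [0,0,0],
  [0,0,15],
  [0,0,50],
  [0,0,90],
  [0,0,140],
  [0,0,170],
  [0,0,170],
], jaw=[-0.35,-0.35,-0.35,-0.35,-0.35,-0.35,-0.35,-0.35,-0.35,-0.35], yaw=[0,0,0,0,0,0,0,0,0,0])

```text
clock: 15.55
position: [482.0, -154.7, 396.7]
tool_rot: [-1.564, -0.006, -1.554]
wrist_force: [0.2, 0.6, -1.1]
finger_gap: 59.5
```

Emit:
servo_tool([
  [-45,0,0],
  [-90,0,0],
  [-130,0,0],
  [-130,0,0],
  [-130,0,0],
  [-130,0,0],
], jaw=[1,1,1,1,1,1], yaw=[0,0,0,0,0,0])

```text
clock: 16.15
position: [352.7, -154.8, 396.3]
tool_rot: [-1.564, -0.005, -1.553]
wrist_force: [-0.2, -0.5, 1.0]
finger_gap: 13.6
```

Run:
```python
from fit import *
s=avg("scene",4);t=avg("top",4)
np.savez("ims3.npz",scene=s,top=t)
st=manip.state(); print(st["position"],st["tool_rot"],st["clock"],st["finger_gap"])
a=cv2.resize(s[215:295,215:300],None,fx=6,fy=6,interpolation=cv2.INTER_CUBIC)
b=cv2.resize(t[180:260,285:330],None,fx=6,fy=6,interpolation=cv2.INTER_CUBIC)
cv2.imwrite("pics/p7.png",np.clip(np.hstack([a,b])*1.5,0,255).astype(np.uint8))
for n in("top","scene"):
  eyes.camera(n)
  for r in nets.landmark_of(n,"cap_top")[:2]: print(n,r["confidence"],r["pixel"],atz(n,r["pixel"],168))
```

```text
[ 352.22873194 -154.62979492  396.59025084] [-1.56380079 -0.00566568 -1.55331465] 16.55 0.5656532024795099
top 0.57 [351.7, 198.8] [ 590.08810011 -272.80923976  168.        ]
scene 0.53 [225.8, 249.8] [ 593.23421072 -266.60094687  168.        ]
```

View pics/p7.png

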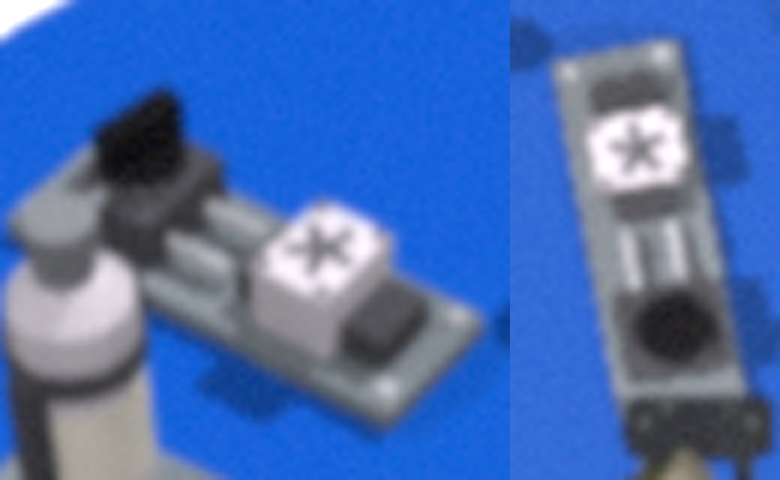

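The jaw has closed onto the mould, and the knob slipped at 0.14 N m. Even in the worst case the slip is at least 0.47 rad. Next is the cap.

Emit:
servo_tool([
  [44,-22,0],
  [88,-44,0],
  [132,-65,0],
  [176,-87,0],
  [220,-108,0],
  [240,-118,0],
  [240,-118,-20],
  [240,-118,-40],
  [240,-118,-50],
  [240,-118,-50],
], jaw=[1,1,1,1,1,1,1,1,1,1], yaw=[0,0,0,0,0,0,0,0,0,0])

```text
clock: 17.75
position: [592.0, -272.6, 345.4]
tool_rot: [-1.566, -0.004, -1.554]
wrist_force: [-0.1, 0.2, 0.3]
finger_gap: 0.4
```

Run:
```python
from fit import *
s=avg("scene",4)
st=manip.state(); print(st["position"],st["tool_rot"],st["clock"],st["finger_gap"],st["wrist_force"])
a=cv2.resize(s[190:310,190:290],None,fx=5,fy=5,interpolation=cv2.INTER_CUBIC)
cv2.imwrite("pics/p8.png",np.clip(a*1.5,0,255).astype(np.uint8))
```

```text
[ 592.11175474 -272.67184238  348.02219865] [-1.56189789 -0.00708254 -1.5536119 ] 17.95 -0.017039886285229393 [-0.25204749  0.11668034 -0.06045506]
```

View pics/p8.png

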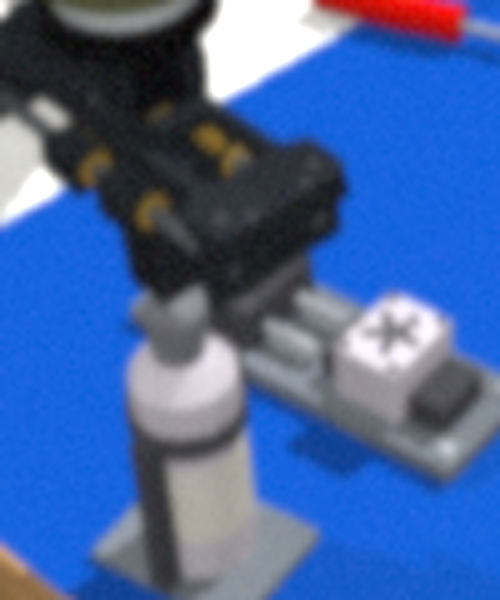

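The closed fingertips are directly above the cap. I'll approach it, then press in short force-checked rows.

Emit:
servo_tool([
  [0,0,-7],
  [0,0,-12],
  [0,0,-12],
], jaw=[1,1,1], yaw=[0,0,0])

```text
clock: 18.25
position: [592.0, -272.6, 335.1]
tool_rot: [-1.563, -0.006, -1.554]
wrist_force: [0.2, -0.1, 0.2]
finger_gap: 0.5
```

Emit:
servo_tool([
  [0,0,-4],
  [0,0,-8],
], jaw=[1,1], yaw=[0,0])

```text
clock: 18.45
position: [592.0, -272.7, 327.4]
tool_rot: [-1.562, -0.007, -1.554]
wrist_force: [-0.5, -0.3, 4.7]
finger_gap: 0.3
```

Emit:
servo_tool([
  [0,0,-3],
  [0,0,-3],
], jaw=[1,1], yaw=[0,0])

```text
clock: 18.65
position: [591.9, -272.5, 326.4]
tool_rot: [-1.561, -0.008, -1.553]
wrist_force: [-5.3, 3.6, 14.0]
finger_gap: 0.6
```

14 N at 326.4 mm, well above 6 N, so the cap is on its stop. One more row pressing, then up.

Emit:
servo_tool([
  [0,0,-2],
  [0,0,-2],
  [0,0,15],
  [0,0,40],
  [0,0,80],
  [-40,0,100],
  [-80,20,100],
  [-120,40,100],
  [-150,60,100],
], jaw=[1,1,1,1,1,1,1,1,1], yaw=[0,0,0,0,0,0,0,0,0])

```text
clock: 19.55
position: [439.9, -211.6, 426.0]
tool_rot: [-1.562, -0.008, -1.554]
wrist_force: [-0.2, -0.0, -0.2]
finger_gap: 0.5
```

Emit:
servo_tool([
  [-45,0,0],
  [-90,0,0],
  [-100,0,0],
  [-100,0,0],
  [-100,0,0],
], jaw=[1,1,1,1,1], yaw=[0,0,0,0,0])

```text
clock: 20.05
position: [340.6, -211.9, 426.0]
tool_rot: [-1.561, -0.008, -1.554]
wrist_force: [0.7, -0.4, 0.2]
finger_gap: 0.4
```

Run:
```python
from fit import *
I=np.load("ims.npz")
s=avg("scene",4);t=avg("top",4)
st=manip.state(); print(st["position"],st["clock"],st["wrist_force"])
cv2.imwrite("pics/p9.png",np.clip(s*1.4,0,255).astype(np.uint8))
a=cv2.resize(s[215:315,200:300],None,fx=5,fy=5,interpolation=cv2.INTER_CUBIC)
b=cv2.resize(I["scene"][215:315,200:300],None,fx=3,fy=3,interpolation=cv2.INTER_CUBIC)
b=np.pad(b,((0,200),(0,0),(0,0)))
cv2.imwrite("pics/p10.png",np.clip(np.hstack([a,b])*1.5,0,255).astype(np.uint8))
```

```text
[ 340.22768567 -211.62072914  425.82668375] 20.45 [ 0.50349928  0.23938484 -0.38158447]
```

View pics/p9.png

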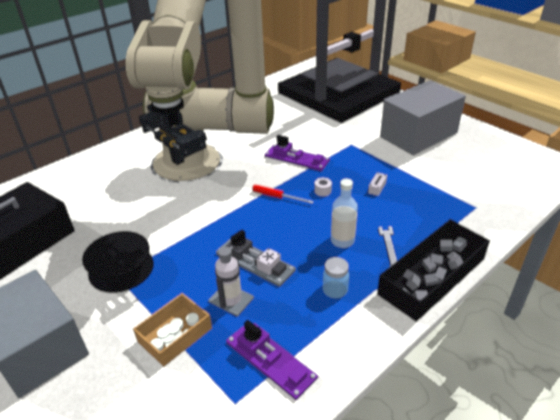

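View pics/p10.png

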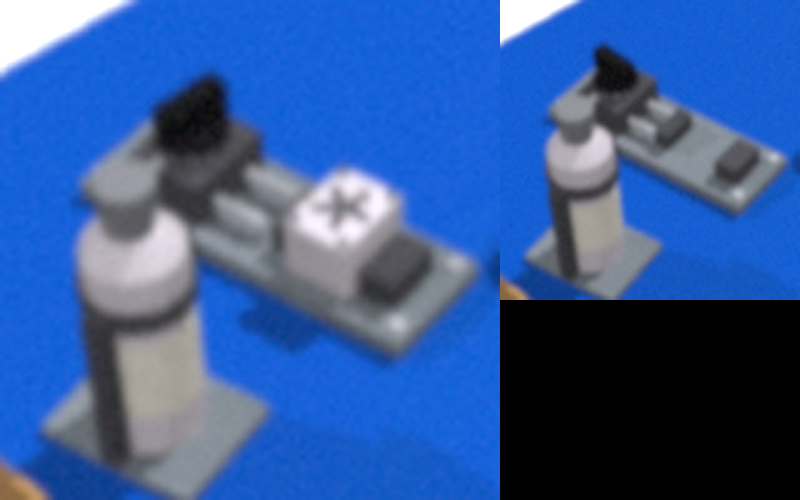

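```bash
python3 -c "
from bench import manip
print(manip.sign_off())"
```

```text
the job is handed in; nothing more can be done
None
```

I clamped the star mould, slipped the knob's clutch, then pressed and released the canister cap. I handed the job in at about 20 s of the 64 s allowed; hand-in gives no verdict.

- **Mould:** I gripped it by the top of its 40 mm width, because the bottle blocked a grip along the length. It touched the base plate at TCP height 200.3 mm, where 200 was expected. After tightening, the pictures show it cavity up against both jaws.
- **Knob:** I turned it 1.52 rad clockwise in one grasp, with about 0.14 N m measured at the end (the clutch slips at about 0.15). That means at least 0.47 rad (27°) of slip, and about 0.7 rad going by the bar angle I measured at the start.
- **Cap:** I pressed it to its stop, with 14 N measured at about 8 mm of travel (6 N is enough). It was down for roughly 0.5 s, and the last picture shows it back up.
- **Last checks:** the bystanders looked unmoved in the last picture, and the arm was clear of everything.
- **What disagreed:** the scene camera was about 3 to 6 mm off the top camera. It could not settle the mould's fit above the jaws, so I lowered it by wrist force instead. The knob's axis was also about 2 mm from my estimate, which put about 13 N sideways on the wrist when I gripped it; I then corrected for this. I did not read the spray-timer needle.

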